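# Stamp the receipt book square in its printed frame

### The job

Square up the pink receipt book on the stamping board by pushing it home against both metal rails, the far one and the left one. Then pick up the black rectangular hand stamp, turn its red front mark towards the book's near edge, and bring it straight down, upright, square and centred in the printed frame on the cover, without letting it touch the cover anywhere else. Press it lightly, so that its sprung foot goes in about half way, and finish while still gripping it and holding it pressed like that, with the book still against both rails and the other things on the desk left where they are.

Things in the scene. Friction and masses are not known exactly. Their poses are not given: they have to be found in the camera images.
- board: Fixed grey stamping board on the desk, 210 (x) x 270 (y) x 8 mm, origin centre of its underside. Two aluminium rails, 14 mm wide and 14 mm proud of its upper face, run along its far (+x) and left (+y) edges; inner face of the far rail at x = +88 mm, of the left rail at y = +118 mm. Turned up to 15 degrees on the desk.
- board_corner (a point): Inner corner of the two rails on the board's upper face, axes as the board's: the book's far left lower corner belongs here. Rails lie just beyond +x and +y of this point.
- book: Loose stiff receipt book 110 (x) x 160 (y) x 24 mm, pink cover, maroon spine along its left (+y) side, 0.2 to 0.4 kg; origin centre of its underside. Starts on the board, askew by up to 10 deg, its centre 20 to 50 mm short of home both ways. Home, its +x side lies along the far rail, its spine along the left rail, its top 32 mm above the desk.
- book_corner (a point): Lower far left (+x, +y) corner of the book, 55 mm and 80 mm from its origin; axes as the book's.
- seal_frame (a point): Centre of the dark printed frame on the white panel of the cover, on the top face of the book, at x = -25, y = -35 mm from the book's origin and 24 mm up; the frame's lines measure 36 (x) x 62 (y) mm. Axes as the book's: -x points to the book's near long edge, z up.
- stamp: Black rectangular pre-inked hand stamp, loose, 84 mm tall, 90 g, standing upright on the tray beside two other stamps, in any of the three places. Origin centre of its underside when not pressed. Flat-sided grip 22 (x) x 46 (y) mm at 36 to 84 mm height, take it across the 22 mm; shell below it 34 x 58 mm. Red marks on its -x side show the front; at the start it faces the robot within 50 deg.
- stamp_foot (a joint): How far the stamp's sprung foot is pushed up into the shell: 0 (out) to 0.007 m (fully in). The spring takes about 2 N to start, 8 N half way at 3.5 mm and 14 N fully in.
- stamp_die (a point): Centre of the rubber die face, 22 (x) x 48 (y) mm, on the underside of the sprung foot; it moves with the foot.
- stamp_front (a point): The red front mark on the stamp's shell, 17 mm to -x of its axis and 34 mm up.
- seal_round: Round wooden seal with a turned knob, 82 mm tall, on the tray: leave it.
- date_stamp: Steel date stamp with a round red handle, 80 mm tall, on the tray: leave it.
- pen_stand: White pen cup with pens, 76 mm wide, 165 mm tall overall, on the left of the desk: leave it.
- water: Clear water bottle, 64 mm wide, 205 mm tall, at the far left: leave it.
- calculator: Desk calculator 190 x 135 x 20 mm on the left: leave it.
- spare_books: Stack of three spare receipt books, 72 mm tall, beyond the board: leave it.
- stapler: Blue stapler, 135 mm long, 55 mm tall, at the back: leave it.
- tape_dispenser: Grey tape dispenser, 150 mm long, 82 mm tall, at the back right: leave it.
- tray: Low fixed grey stamp tray 110 (x) x 270 (y) mm, rim 9 mm high, floor 5 mm above the desk; origin centre of its underside. Three stamps stand on it in a row along y, 83 mm apart.
Things that resemble listed ones, but are neither listed nor needed, are in the scene too. What is shaped like the stamp but orange is not meant.

How it is judged:
On the way:
1. the book is home against both rails (stamp not yet on it) (x of book_corner in the frame of board_corner between -0.003 and 0.003 m and y of book_corner in the frame of board_corner between -0.003 and 0.003 m and angle between the x axis of book and the x axis of board, either way round below 0.025 rad and contact force between stamp and book below 0.1 N), for 0.2 s.
At the end, for the whole second after the job is handed in: Book within 3 mm of both rails, parallel within 1.4 deg; stamp gripped and still, pressing the cover with 3 to 13 N (foot in 1 to 6.2 of 7 mm), die centred in the frame within 6 mm each way, upright within 3.4 deg, square within 5 deg, red front mark to the near edge (x of book_corner in the frame of board_corner between -0.003 and 0.003 m and y of book_corner in the frame of board_corner between -0.003 and 0.003 m and angle between the x axis of book and the x axis of board, either way round below 0.025 rad and x of stamp_die in the frame of seal_frame between -0.006 and 0.006 m and y of stamp_die in the frame of seal_frame between -0.006 and 0.006 m and x of stamp_front in the frame of seal_frame below 0 m and angle between the x axis of stamp and the x axis of book, either way round below 0.09 rad and angle between stamp's own z axis and vertical below 0.06 rad and contact force between stamp and book between 3 and 13 N and value of joint stamp_foot between 0.001 and 0.0062 m and contact force between the fingers and stamp above 2 N and z of the grasp point in the frame of stamp below 0.092 m and linear speed of stamp below 0.02 m/s); the arm keeps its last pose, push and grip.
It fails at once if the stamp touches the book away from the printed frame (contact force between stamp and book above 0.5 N and horizontal distance between stamp_die and seal_frame above 0.011 m).
It fails at once if the stamp is pressed hard on the book (over 22 N) (contact force between stamp and book above 22 N).
It fails at once if another thing on the desk is pushed away or knocked over (distance of any of seal_round, date_stamp, pen_stand, water, calculator, spare_books, stapler, tape_dispenser from where it was at the start of the episode above 0.02 m or angle between any of seal_round, date_stamp, pen_stand, water, calculator, spare_books, stapler, tape_dispenser's own z axis and vertical above 0.3 rad).
It also fails if it takes over 70 s, if anything falls off the work surface, if the arm or the gripper's body presses on something with over 40 N, if the wrist force passes 120 N, or if a joint passes its speed limit or range.

### The arm

A 6-joint arm with a two-finger parallel gripper is mounted at the origin on the work surface. World frame = base frame: x ahead of the robot, y to its left, z up, the work surface at z = 0. Lengths are in m, angles in rad, forces in N, time in s.
With the tool pointing down it reaches from about 0.4 to 0.825 m from the base axis. Payload 7 kg.
Tool frame: the origin (TCP) lies on the centre line of the jaws, within the pads' length; the fingertips stand 25 mm ahead of it and the grasp point (between the pads) lies 6 mm ahead of it; z points along the fingers, y is the direction in which the jaws open and shut (so a half turn about z gives the same grasp; the last joint's range is limited). The gripper opens to 88 mm and grips with 3 to 60 N. Pads are 19 mm wide; open, the fingers measure 130 mm over their backs; the gripper's body (78 mm by 193 mm) begins 47 mm behind the grasp point.
Start: joints at [-0.875, 0.359, 0.012, 0, -1.224, -0.288], TCP at [0.268, -0.62, 0.252] pointing down, gripper open.
Joint ranges: [-3.07, 3.07], [-1.43, 2.12], [-1.02, 1.25], [-3.03, 1.67], [-3.05, -0], [-3.03, 3.03]. Speed limits (rad/s): [2.39, 2.39, 3.01, 3.14, 3.14, 3.14].

### API

Orientations are given as [roll, pitch, yaw] about the fixed x, y, z axes, in that order (R = Rz(yaw) Ry(pitch) Rx(roll)).
In Python, from station import * gives the robot as it stands. The module is installed in compiled form; this text tells all that it offers.
- The arm moves only by the tool step_arm, never from a script. Its argument "commands" is text: rows parted by semicolons, each of 6 numbers parted by spaces: the shift along the tool's x, y, z in mm, then the turn, a rotation vector about the tool's x, y, z in rad. A call has 1 to 8 rows; each row shifts and turns the commanded pose from where the row before left it, along the tool's axes as they then stand; what a row does not reach is not made up. A row lasts 1/8 s, in which the tool goes at most 62.5 mm and 10.7 degrees, less where a joint would pass 70% of its speed; a pose out of reach is approached as far as the arm can. A call is refused whole if a number of a shift passes 62.5 or a number of a turn 0.188, either way. A call with a gripper value outside its range is refused whole. "jaw" is the finger opening in mm, from 0 to 87.6, set as the call begins (left out, the last holds). The fingers move at their own pace and stop on an object; "grip_force" is the grip in N (left out, the last holds). Time passes only in rows, so rows that do not move let the fingers close. It gives the time, the measured TCP pose, the force and the opening at its end, in the units of the state.
- get_state(): the state, without advancing time (a new reading comes with each control period).
- grab_frame(name): name is "scene" or "top" or "wrist"; returns a dict with "frame" (420x560x3 uint8, red, green, blue), "fovy" (degrees; the focal length in pixels is half the picture's height over the tangent of half this angle, whatever the lens; pixels are square), "cx", "cy" (the principal point, pixels), "k1" (the pictures are not rectified: a ray, as slopes to the right and down, at radius r is drawn at 1 + k1 r^2 times it, then the intrinsics apply), "rvec" (rotation vector, rad) and "tvec" (3), from world to camera coordinates, as OpenCV has them; the wrist camera has in their place "tool_from_camera" (4x4, takes a point from camera to tool coordinates, whose origin is the TCP and whose axes are the flange's). Camera axes: x right, y down, z forward; pixel columns grow to the right and rows downward; lengths in m; the calibration is good to about 2 mm. A picture is of the moment at which its call begins: read the wrist's pose just before it. There is no depth.
- job_done(): hands the job in, once; it reports no verdict.
Trained networks look in a picture, given as the dict that the camera call returned (one of the last four; its "shot" number tells which), for a name from the list of things; names that differ only in an ending like _2 or _b are one class to them, and where a whole thing is asked for, a point or a joint stands for the part that bears it (a point fixed in the world has none). Each returns a list of dicts, best first, with "conf" (0 to 1); they miss things now and then, are a little off and sometimes report something else, mostly with a low value. They report only what shows in the picture. A call takes as long as a camera call. They do not tell look-alikes from the thing itself.
- recognise(picture, name): "pixel" ([column, row] in pixels, amid what is visible of it).
The state is a dict: "t": time; "q": joint angles; "qd": joint speeds; "joint_efforts": joint torques, N m; "eef_pos": TCP position; "ee_rot": TCP orientation; "force": force on the tool from outside, world axes, zero at the start; "moment": the same for the moment, N m; "width": finger opening in m.
Only numpy, scipy, OpenCV 4.12 (cv2) and the standard library are available. Lean on these libraries where they do the work, as an engineer would, in place of code of your own. Each camera call takes 0.05 s, during which the arm holds its last target.

## Working session

There is one attempt and no reset: what is moved stays moved. The work goes in short steps, Python scripts to look and compute and a tool call to move; the robot and the scene stay as the last step left them, time stands still between calls to the robot, and variables do not carry over. Pictures are saved under pics/ and viewed, and the job is handed in when it is done.

Besides the shell and the picture viewer there is one more tool, called after "Request:" by a JSON object that holds its "name" and its "arguments", one argument or row to a line. step_arm: Moves the arm, as the interface text tells. Its arguments: {"type":"object","properties":{"commands":{"type":"string"},"jaw":{"type":"number"},"grip_force":{"type":"number"}},"required":["commands"]}

```bash
mkdir -p pics; cat > h.py <<'E'
from station import *
import numpy as np, cv2
from scipy.spatial.transform import Rotation as R
def save(n,p):
    cv2.imwrite('pics/%s.png'%n, p['frame'][:,:,::-1])
E
python3 - <<'E'
from h import *
s=get_state(); print(s)
for n in ['scene','top','wrist']:
    p=grab_frame(n); save(n+'0',p)
    np.save('pics/'+n+'0.npy',p,allow_pickle=True)
    print({k:v for k,v in p.items() if k!='frame'})
E
```

```text
{'t': 0.0, 'q': array([-8.74884062e-01,  3.59357938e-01,  1.10617356e-02, -3.20953169e-04,
       -1.22409134e+00, -2.88131379e-01]), 'qd': array([ 0.00217443, -0.00034859,  0.00019167,  0.00037751, -0.00025332,
        0.00091172]), 'joint_efforts': array([-1.67032135e-04, -5.82702613e+01,  2.93050861e+01,  6.99724317e+00,
        6.79077086e-03, -1.48189620e-04]), 'eef_pos': array([ 0.26750172, -0.61925054,  0.25064788]), 'ee_rot': array([ 3.13998129e+00, -1.62920515e-04, -2.73392094e+00]), 'force': array([-0.30265114,  0.47261889, -0.48404075]), 'moment': array([0.01857098, 0.0023349 , 0.06094884]), 'width': 0.08792784884764276}
{'fovy': 48.82843317715587, 'cx': 275.38071721299275, 'cy': 210.3418975558921, 'k1': -0.15695694931726645, 'rvec': array([ 2.13341522,  1.38660609, -0.46967511]), 'tvec': array([-0.26153864, -0.37270078,  1.432659  ]), 'shot': 1}
{'fovy': 42.2191146418637, 'cx': 286.08161991045347, 'cy': 211.6649413970381, 'k1': -0.0011530738962584452, 'rvec': array([ 2.18340784, -2.20622626,  0.06839471]), 'tvec': array([0.04203735, 0.58225645, 1.33781952]), 'shot': 2}
{'fovy': 65.32408603716011, 'cx': 278.3694534311455, 'cy': 206.9279675818136, 'k1': -0.07492750908914907, 'tool_from_camera': array([[ 1.78038690e-04, -9.54689264e-01, -2.97604398e-01,
         8.02707518e-02],
       [ 9.99999983e-01,  1.53667695e-04,  1.05286712e-04,
         9.73489140e-05],
       [-5.47839118e-05, -2.97604411e-01,  9.54689275e-01,
        -1.33320461e-01],
       [ 0.00000000e+00,  0.00000000e+00,  0.00000000e+00,
         1.00000000e+00]]), 'shot': 3}
```

View pics/scene0.png

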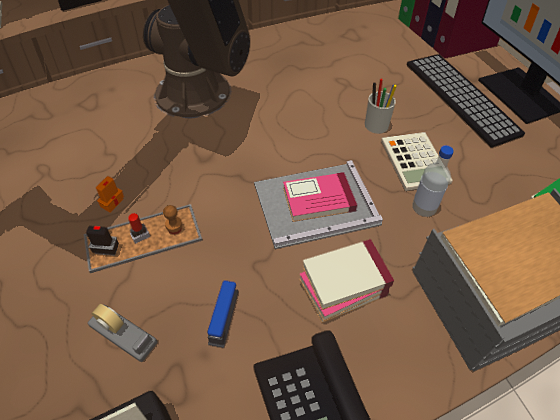

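View pics/top0.png

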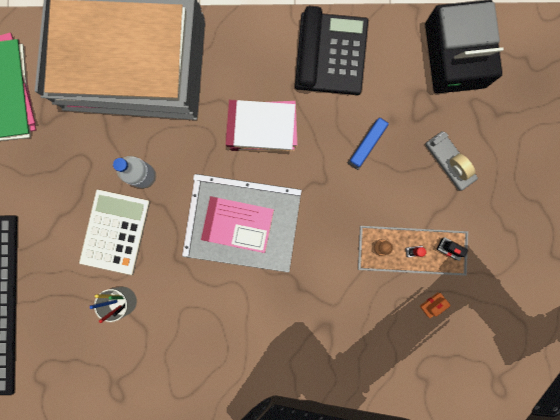

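View pics/wrist0.png

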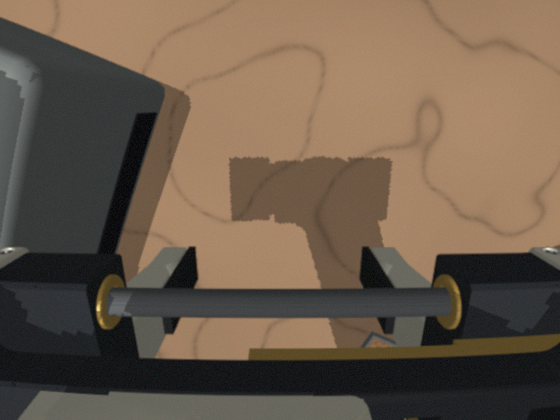

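```bash
cat >> h.py <<'E'
def K(p):
    f=210/np.tan(np.radians(p['fovy'])/2); return np.array([[f,0,p['cx']],[0,f,p['cy']],[0,0,1]])
def pose(p,s=None):
    "returns Rcw, c  (camera to world)"
    if 'rvec' in p:
        Rm=cv2.Rodrigues(np.array(p['rvec']))[0]; return Rm.T, -Rm.T@np.array(p['tvec'])
    T=p['tool_from_camera']; Rt=R.from_euler('xyz',s['ee_rot']).as_matrix()
    return Rt@T[:3,:3], Rt@T[:3,3]+s['eef_pos']
def back(p,px,z,s=None):
    px=np.atleast_2d(np.array(px,float))
    u=cv2.undistortPoints(px.reshape(-1,1,2),K(p),np.array([p['k1'],0,0,0.]))[:,0]
    Rc,c=pose(p,s); d=np.c_[u,np.ones(len(u))]@Rc.T
    return c+d*((z-c[2])/d[:,2])[:,None]
def proj(p,X,s=None):
    Rc,c=pose(p,s); X=(np.atleast_2d(X)-c)@Rc
    u=X[:,:2]/X[:,2:]; r=(u**2).sum(1,keepdims=True); u=u*(1+p['k1']*r)
    k=K(p); return u*k[0,0]+k[:2,2]
def crop(n,p,x0,y0,x1,y1,sc):
    cv2.imwrite('pics/%s.png'%n, cv2.resize(p['frame'][y0:y1,x0:x1,::-1],None,fx=sc,fy=sc,interpolation=cv2.INTER_CUBIC))
def wrist(n):
    s=get_state(); p=grab_frame('wrist'); save(n,p); np.save('pics/%s.npy'%n,(p,s),allow_pickle=True); return p,s
E
python3 - <<'E'
from h import *
p=np.load('pics/top0.npy',allow_pickle=True).item()
crop('c1',p,170,165,310,280,5)
crop('c2',p,350,215,480,325,6)
q=np.load('pics/scene0.npy',allow_pickle=True).item()
crop('c3',q,70,160,220,280,5)
crop('c4',q,245,150,390,255,5)
E
```

```text
(no output)
```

View pics/c1.png

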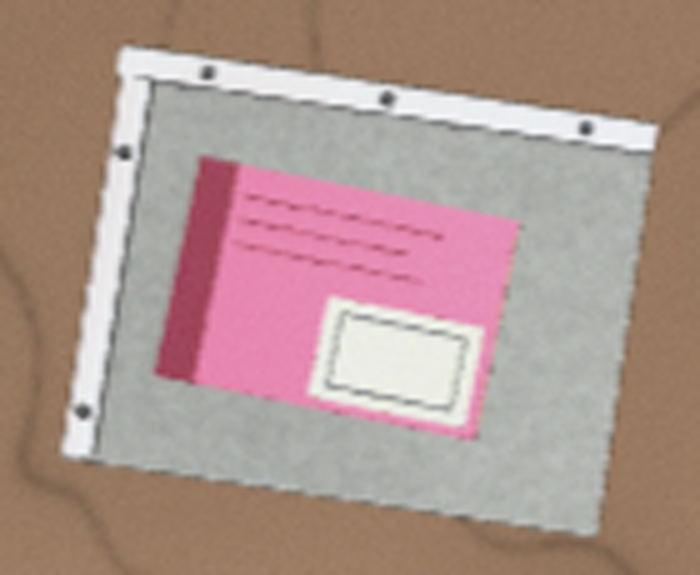

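View pics/c2.png

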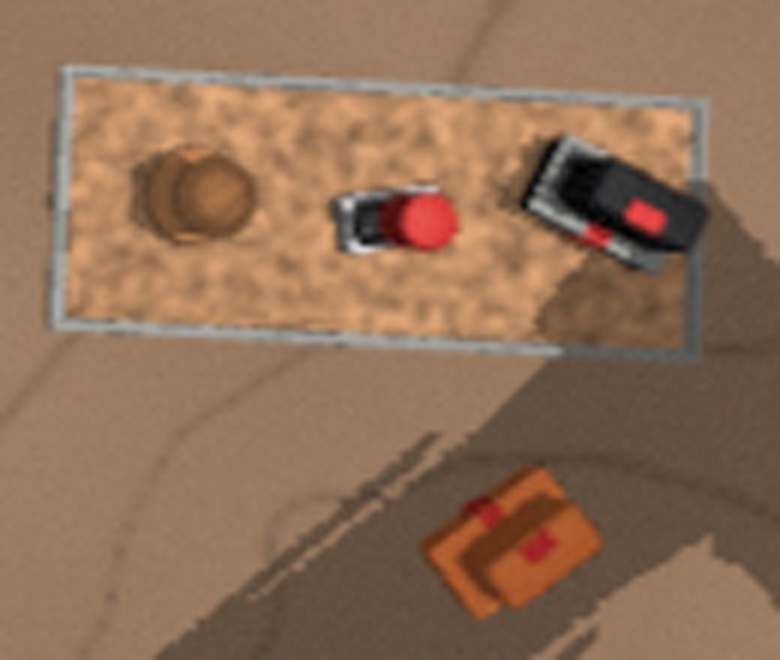

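View pics/c3.png

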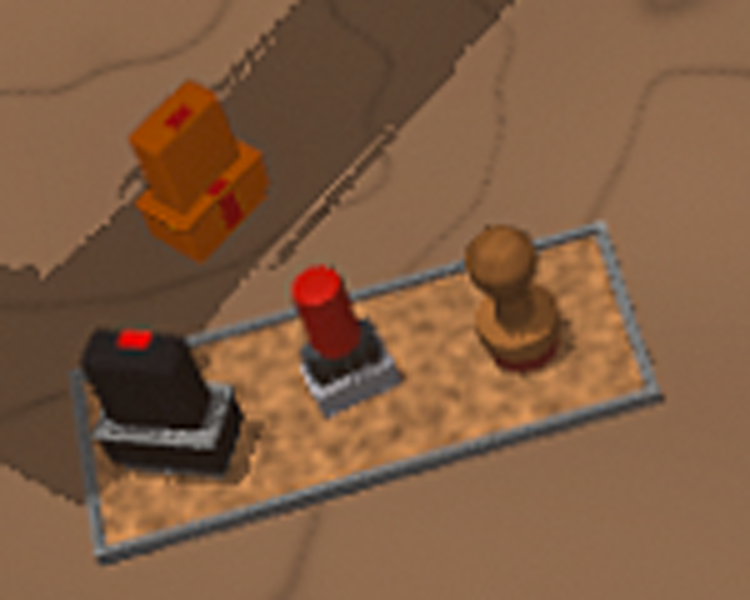

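View pics/c4.png

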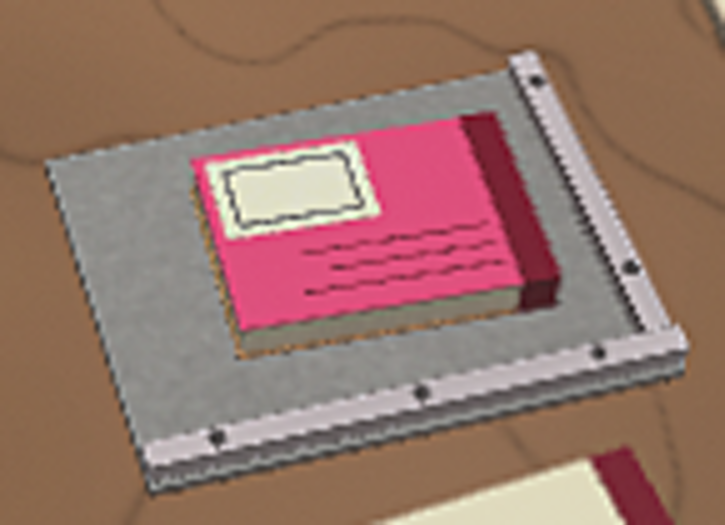

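```bash
python3 - <<'E'
from h import *
p=np.load('pics/top0.npy',allow_pickle=True).item()
q=np.load('pics/scene0.npy',allow_pickle=True).item()
m=lambda pts,sc,x0,y0:(np.array(pts,float)+.5)/sc-.5+[x0,y0]
def fit(L,X):
    L=np.array(L);X=np.array(X)[:,:2]; a=L-L.mean(0);b=X-X.mean(0)
    th=np.arctan2((a[:,0]*b[:,1]-a[:,1]*b[:,0]).sum(),(a*b).sum())
    c,s=np.cos(th),np.sin(th);Rm=np.array([[c,-s],[s,c]]);t=X.mean(0)-Rm@L.mean(0)
    print('th',th,np.degrees(th),'t',t,'res',np.round(1000*(L@Rm.T+t-X),1).tolist());return th,t
B=m([(120,47),(658,125),(62,457)],5,170,165); Bl=[(.105,.135),(.105,-.135),(-.105,.135)]
X=list(back(p,B,.022)); X+=list(back(p,m([(598,535)],5,170,165),.008));print('board top')
# rails: outer face at 88+14=102, 118+14=132?
fit([(.102,.132),(.102,-.135),(-.105,.132),(-.105,-.135)],X)
fit(Bl+[(-.105,-.135)],X)
print('book top'); bk=[(.055,.08),(.055,-.08),(-.055,-.08),(-.055,.08)]
fit(bk,back(p,m([(202,156),(520,222),(473,438),(155,376)],5,170,165),.032))
print('frame',back(p,m([(404,360)],5,170,165),.032))
print('book scene');
fit(bk,back(q,m([(558,272),(243,330),(193,158),(492,114)],5,245,150),.032))
print('board scene')
fit([(.102,.132),(.102,-.135),(-.105,.132)],back(q,m([(690,347),(143,447),(520,52)],5,245,150),.022))
st=[(552,135)] 
for nm,pt,z in [('topmark',(645,217),.089),('frontmark',(598,235),.041)]:
    print(nm,back(p,m([pt],6,350,215),z))
print('tray',back(p,m([(62,66),(708,100),(698,358),(52,328)],6,350,215),.009))
print('grip top',back(p,m([(615,163),(706,213),(688,252),(595,200)],6,350,215),.089))
print('shell',back(p,m([(567,135),(525,205),(655,272)],6,350,215),.041))
# scene: grip top corners
print('grip top scene',back(q,m([(97,333),(182,337),(197,375),(87,357)],5,70,160),.089))
print('top mark scene',back(q,m([(135,340)],5,70,160),.089))
E
```

```text
board top
th -0.15303557907805346 -8.768292796513025 t [0.55784518 0.14788577] res [[0.2, -2.3], [1.2, 1.1], [-1.3, 0.5], [-0.1, 0.7]]
th -0.15302971832860837 -8.767957000305039 t [0.55613405 0.14663196] res [[1.9, -1.0], [2.4, -0.6], [-2.5, 2.2], [-1.8, -0.5]]
book top
th -0.2117743545491951 -12.133776724776006 t [0.55229465 0.15674652] res [[0.0, 0.3], [0.6, 0.3], [-1.1, -0.6], [0.5, 0.1]]
frame [[0.52138276 0.12427914 0.032     ]]
book scene
th -0.20672207361298006 -11.844302350216479 t [0.55288615 0.15750186] res [[2.2, 0.7], [-0.6, -0.7], [-0.1, -1.7], [-1.5, 1.8]]
board scene
th -0.1705233555104509 -9.770268579157745 t [0.55470048 0.14734771] res [[-2.9, -4.5], [5.6, -4.0], [-2.6, 8.5]]
topmark [[ 0.48237043 -0.36460699  0.089     ]]
frontmark [[ 0.47442232 -0.36056924  0.041     ]]
tray [[ 0.54632361 -0.14840687  0.009     ]
 [ 0.52933595 -0.4178188   0.009     ]
 [ 0.42230854 -0.41048866  0.009     ]
 [ 0.4376158  -0.14226494  0.009     ]]
grip top [[ 0.50361351 -0.35342545  0.089     ]
 [ 0.48367841 -0.38859442  0.089     ]
 [ 0.46852295 -0.38108322  0.089     ]
 [ 0.48922312 -0.3451705   0.089     ]]
shell [[ 0.51513488 -0.34905551  0.041     ]
 [ 0.48689731 -0.33118604  0.041     ]
 [ 0.45919453 -0.38333878  0.041     ]]
grip top scene [[ 0.47307463 -0.37947914  0.089     ]
 [ 0.49107019 -0.34362649  0.089     ]
 [ 0.51432711 -0.34149522  0.089     ]
 [ 0.48447745 -0.38610688  0.089     ]]
top mark scene [[ 0.48402924 -0.36391024  0.089     ]]
```

```bash
cat >> h.py <<'E'
TH=-0.153; BT=np.array([0.5577,0.1477])
def b2w(x,y):
    c,s=np.cos(TH),np.sin(TH); return np.array([c*x-s*y,s*x+c*y])+BT
def w2b(X):
    c,s=np.cos(TH),np.sin(TH); d=np.array(X)[:2]-BT; return np.array([c*d[0]+s*d[1],-s*d[0]+c*d[1]])
def plan(xyz,yaw):
    s=get_state(); Rt=R.from_euler('xyz',s['ee_rot']); Rg=R.from_euler('xyz',[np.pi,0,yaw])
    rv=(Rt.inv()*Rg).as_rotvec(); d=np.array(xyz)-s['eef_pos']
    print('now',s['eef_pos'].round(4),s['ee_rot'].round(4),'turn(tool)',rv.round(4),'shift before turn mm',(Rt.inv().apply(d)*1000).round(1),'shift after turn mm',(Rg.inv().apply(d)*1000).round(1),'t',s['t'])
E
python3 - <<'E'
from h import *
g=b2w(-.095,.008); print(g); plan([*g,.12],np.pi+TH)
print(back(np.load('pics/top0.npy',allow_pickle=True).item(),[[110,305]],.15))
E
```

```text
[0.46502899 0.1700849 ]
now [ 0.2675 -0.6194  0.2509] [ 3.1404e+00 -2.0000e-04 -2.7339e+00] turn(tool) [ 1.200e-03 -5.000e-04  5.607e-01] shift before turn mm [-494.4  646.3  131.6] shift after turn mm [-74.9 810.3 130.9] t 0.15
[[0.37156922 0.42964022 0.15      ]]
```

Request:
{"name": "step_arm", "arguments": {
  "commands": "0 0 0 0 0 0.187;0 0 0 0 0 0.187;0 0 0 0 0 0.187;-20 58 0 0 0 0;-20 58 0 0 0 0;-10 60 0 0 0 0;-5 60 0 0 0 0;0 60 0 0 0 0"
}}

```text
t: 1.15
eef_pos: [0.3675, -0.3336, 0.2513]
ee_rot: [3.141, -0.0, 2.988]
force: [1.4, 0.5, 0.3]
width: 0.0874
```

Request:
{"name": "step_arm", "arguments": {
  "commands": "0 60 0 0 0 0;0 60 0 0 0 0;0 60 0 0 0 0;0 60 0 0 0 0;0 60 0 0 0 0;0 60 15 0 0 0;0 60 20 0 0 0;0 60 30 0 0 0"
}}

```text
t: 2.15
eef_pos: [0.44, 0.1366, 0.189]
ee_rot: [3.14, 0.002, 2.989]
force: [0.7, -0.3, -1.1]
width: 0.0876
```

```bash
python3 - <<'E'
from h import *
g=b2w(-.095,.008); plan([*g,.12],np.pi+TH); print(get_state()['q'])
p,s=wrist('w1')
p=grab_frame('top'); save('t1',p)
E
```

```text
now [0.44   0.1366 0.189 ] [3.1399e+00 1.7000e-03 2.9893e+00] turn(tool) [0.0017 0.0017 0.0008] shift before turn mm [-19.6  36.8  69.1] shift after turn mm [-19.7  36.9  69. ] t 2.15
[ 7.30682055e-01  5.39871128e-02 -5.34964133e-01  2.73555161e-04
 -9.79429634e-01 -2.45387449e+00]
```

View pics/w1.png

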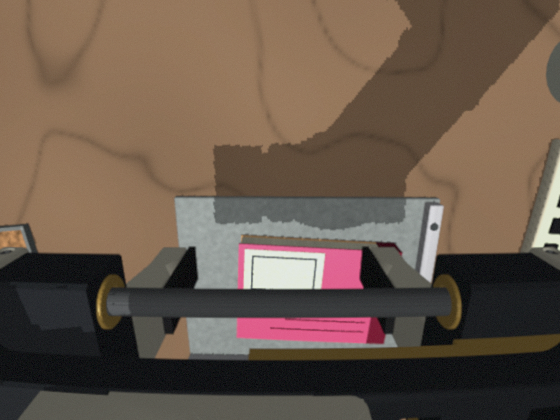

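```bash
python3 - <<'E'
from h import *
p,s=np.load('pics/w1.npy',allow_pickle=True)
crop('c5',p,165,185,455,365,2.7)
for n,x,z in [('boardNR',(177,199),.008),('rail near-left outer',(442,204),.022),('bookNR',(239,246),.032)]:
    X=back(p,[x],z,s)[0]; print(n,X,w2b(X))
E
```

```text
boardNR [0.43399358 0.03537586 0.008     ] [-0.1051427  -0.12986533]
rail near-left outer [0.47483221 0.29393043 0.022     ] [-0.10418583  0.13189285]
bookNR [0.48360531 0.09216417 0.032     ] [-0.06476527 -0.06617938]
```

View pics/c5.png

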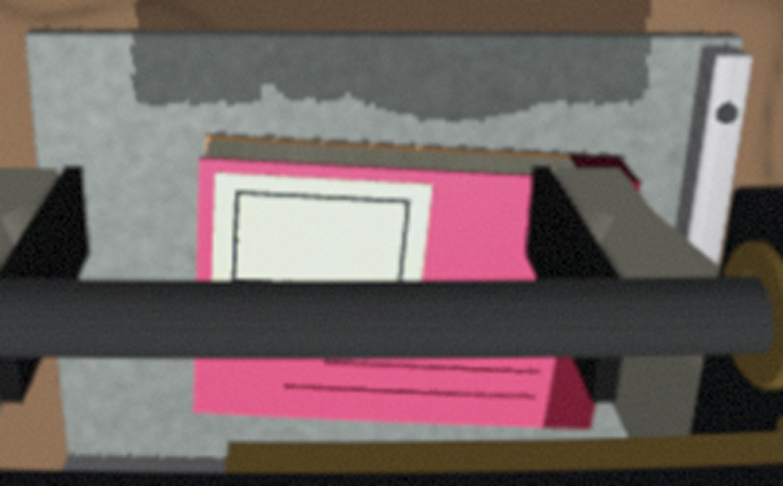

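Request:
{"name": "step_arm", "arguments": {
  "commands": "-10 18 20 0 0 0;-9 18 20 0 0 0;0 0 40 0 0 0;0 0 40 0 0 0;0 0 26 0 0 0;0 0 0 0 0 0"
}}

```text
t: 3.0
eef_pos: [0.4629, 0.1655, 0.0413]
ee_rot: [-3.138, -0.003, 2.988]
force: [-0.3, 0.3, 1.3]
width: 0.0874
```

```bash
python3 - <<'E'
from h import *
g=b2w(-.0315,.008); plan([*g,.042],np.pi+TH); s=get_state();print(w2b(s['eef_pos']),s['force'])
p,s=wrist('w2')
E
```

```text
now [0.4629 0.1655 0.0413] [-3.1382e+00 -2.9000e-03  2.9880e+00] turn(tool) [-0.0034 -0.0029 -0.0006] shift before turn mm [-64.9   4.9  -0.9] shift after turn mm [-64.9   4.8  -0.7] t 3.0
[-0.09644655  0.00315409] [-0.3129841   0.29537083  1.29139483]
```

View pics/w2.png

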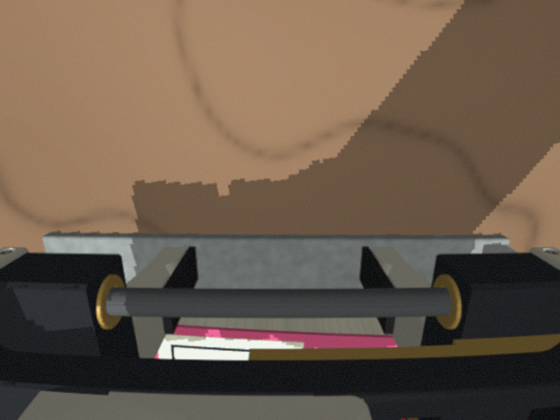

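Request:
{"name": "step_arm", "arguments": {
  "commands": "-8 1 0 0 0 0;-8 1 0 0 0 0;-7 1 0 0 0 0;-7 1 0 0 0 0;-7 1 0 0 0 0;-7 0 0 0 0 0;-7 0 0 0 0 0;-7 0 0 0 0 0"
}}

```text
t: 4.05
eef_pos: [0.5225, 0.1629, 0.0429]
ee_rot: [-3.142, -0.0, 2.988]
force: [-4.6, 0.7, 3.3]
width: 0.0876
```

Request:
{"name": "step_arm", "arguments": {
  "commands": "-2 0 0 0 0 0;-1.5 0 0 0 0 0;-1 0 0 0 0 0;0 0 0 0 0 0"
}}

```text
t: 4.55
eef_pos: [0.5245, 0.1627, 0.0428]
ee_rot: [-3.141, -0.003, 2.988]
force: [-15.6, 7.4, 10.5]
width: 0.0873
```

```bash
python3 - <<'E'
from h import *
s=get_state();print(w2b(s['eef_pos']),s['force'],s['moment'])
p=grab_frame('top'); save('t2',p); crop('t2c',p,170,165,310,280,5)
p=grab_frame('scene');crop('s2c',p,245,150,390,255,5)
E
```

```text
[-0.03507041  0.0097236 ] [-15.59197146   7.37789668  10.53796718] [2.91930966 5.58675801 0.0774693 ]
```

View pics/t2c.png

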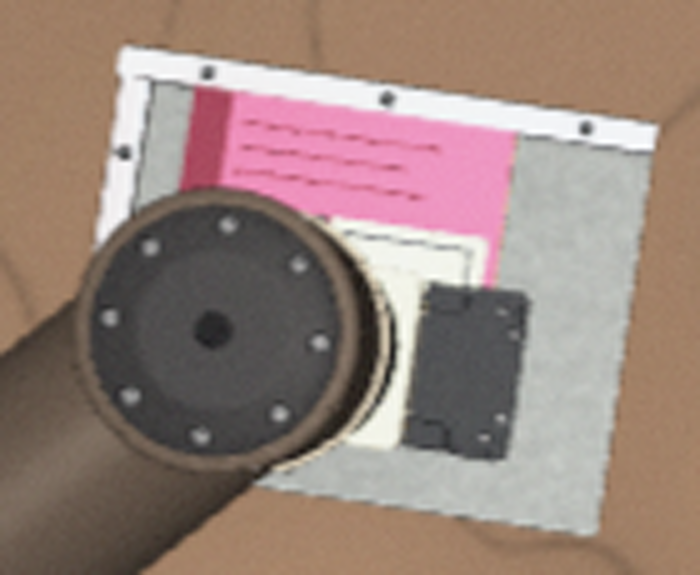

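View pics/s2c.png

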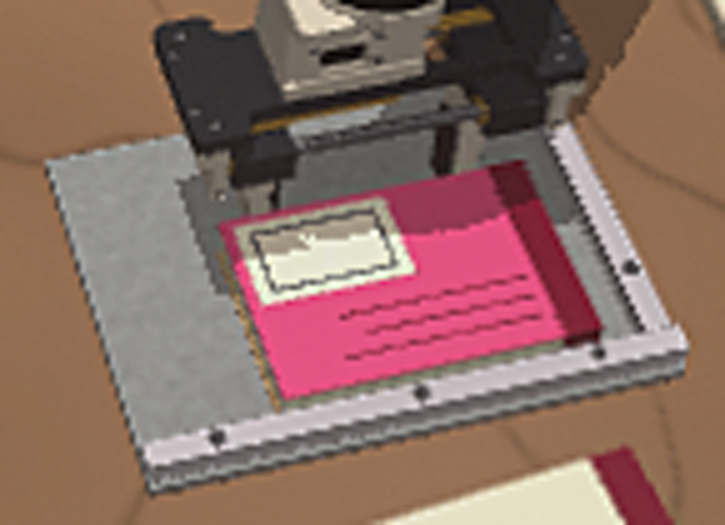

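Request:
{"name": "step_arm", "arguments": {
  "commands": "8 0 0 0 0 0;15 0 -15 0 0 0;0 0 -50 0 0 -0.187;0 0 -30 0 0 -0.187;0 0 0 0 0 -0.187;0 0 0 0 0 -0.187;0 0 0 0 0 -0.187;0 0 0 0 0 -0.187",
  "jaw": 52
}}

```text
t: 5.65
eef_pos: [0.5044, 0.1658, 0.1379]
ee_rot: [-3.141, 0.001, -2.167]
force: [0.3, -0.3, 0.1]
width: 0.0518
```

```bash
python3 - <<'E'
from h import *
g=b2w(.028,-.105); plan([*g,.1],-np.pi/2+TH); s=get_state();print(w2b(s['eef_pos']),s['q'])
E
```

```text
now [0.5044 0.1658 0.1379] [-3.1407e+00  1.1000e-03 -2.1667e+00] turn(tool) [-0.0011  0.0009 -0.4429] shift before turn mm [  67.9 -124.6   38. ] shift after turn mm [114.8 -83.5  37.9] t 5.65
[-0.05548026  0.00975495] [ 6.87594639e-01  2.27923264e-01 -4.58866387e-01  6.62244040e-04
 -8.82675552e-01 -1.28392205e+00]
```

Request:
{"name": "step_arm", "arguments": {
  "commands": "0 0 0 0 0 -0.148;0 0 0 0 0 -0.148;0 0 0 0 0 -0.147;38 -28 0 0 0 0;38 -28 0 0 0 0;39 -27 0 0 0 0;0 0 0 0 0 0"
}}

```text
t: 6.52
eef_pos: [0.5688, 0.0364, 0.1375]
ee_rot: [-3.141, -0.0, -1.733]
force: [-0.3, 1.8, -0.1]
width: 0.0522
```

```bash
python3 - <<'E'
from h import *
g=b2w(.028,-.105); plan([*g,.042],-np.pi/2+TH); s=get_state();print(w2b(s['eef_pos']),s['q'])
p,s=wrist('w3'); crop('w3c',p,60,100,500,350,1.7)
p=grab_frame('top');np.save('pics/t3.npy',p,allow_pickle=True);crop('t3c',p,170,165,310,280,5)
E
```

```text
now [0.5688 0.0364 0.1375] [-3.1407e+00 -3.0000e-04 -1.7334e+00] turn(tool) [-0.0009 -0.0003 -0.0096] shift before turn mm [-3.3  0.1 95.5] shift after turn mm [-3.3 -0.  95.5] t 6.525
[ 0.02795376 -0.10826769] [ 4.07623858e-01  2.87934722e-01 -3.74658983e-01  8.91984011e-04
 -9.07580407e-01 -5.70799762e-01]
```

View pics/w3.png

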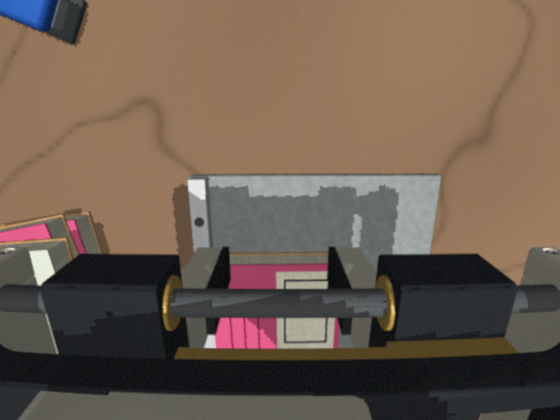

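View pics/t3c.png

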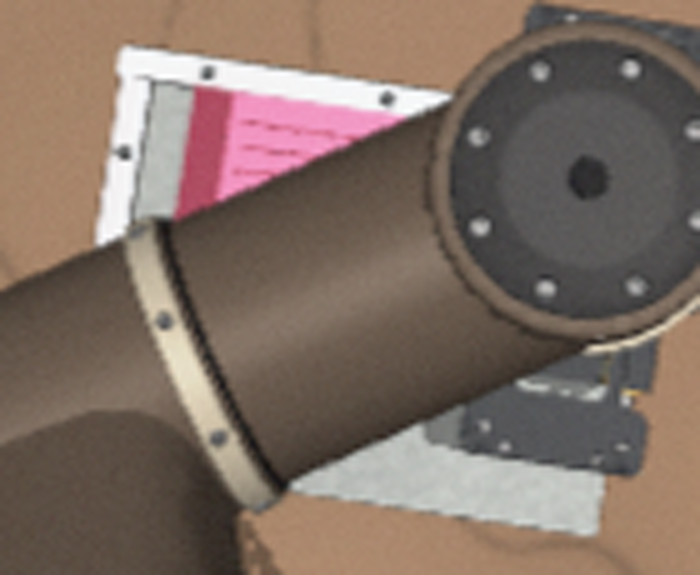

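Request:
{"name": "step_arm", "arguments": {
  "commands": "0 0 40 0 0 -0.01;0 0 40 0 0 0;0 0 15 0 0 0;-8 0 0 0 0 0;-10 0 0 0 0 0;-8 0 0 0 0 0;-8 0 0 0 0 0;-8 0 0 0 0 0"
}}

```text
t: 7.62
eef_pos: [0.5739, 0.0807, 0.0435]
ee_rot: [-3.141, -0.0, -1.72]
force: [-1.2, -4.2, 4.4]
width: 0.0521
```

```bash
python3 - <<'E'
from h import *
g=b2w(.028,-.0515); plan([*g,.042],-np.pi/2+TH); s=get_state();print(w2b(s['eef_pos']),s['force'])
E
```

```text
now [0.5739 0.0807 0.0435] [-3.1413e+00 -3.0000e-04 -1.7198e+00] turn(tool) [-0.0003 -0.0003  0.004 ] shift before turn mm [-12.2  -1.9   1.5] shift after turn mm [-12.3  -1.8   1.5] t 7.625
[ 0.02617592 -0.0637526 ] [-1.2385124  -4.24460393  4.38374925]
```

Request:
{"name": "step_arm", "arguments": {
  "commands": "-5 0 0 0 0 0;-3 0 0 0 0 0;-1.5 0 0 0 0 0;0 0 0 0 0 0"
}}

```text
t: 8.12
eef_pos: [0.5751, 0.09, 0.0427]
ee_rot: [3.142, 0.0, -1.72]
force: [-0.8, -2.8, 1.2]
width: 0.0521
```

Request:
{"name": "step_arm", "arguments": {
  "commands": "-2 0 0 0 0 0;-1.5 0 0 0 0 0;0 0 0 0 0 0"
}}

```text
t: 8.5
eef_pos: [0.5748, 0.0917, 0.0427]
ee_rot: [3.14, -0.002, -1.721]
force: [-1.5, -11.2, 5.7]
width: 0.052
```

Request:
{"name": "step_arm", "arguments": {
  "commands": "-1 0 0 0 0 0;0 0 0 0 0 0"
}}

```text
t: 8.75
eef_pos: [0.5747, 0.0919, 0.0427]
ee_rot: [3.139, -0.003, -1.721]
force: [-0.7, -15.2, 7.1]
width: 0.0518
```

```bash
python3 - <<'E'
from h import *
s=get_state();print(w2b(s['eef_pos']),s['force'])
p=grab_frame('scene');np.save('pics/s4.npy',p,allow_pickle=True);crop('s4c',p,245,150,390,255,5)
p=grab_frame('top');crop('t4c',p,170,165,310,280,5)
E
```

```text
[ 0.02531153 -0.05255176] [ -0.69744797 -15.19910665   7.11463473]
```

View pics/s4c.png

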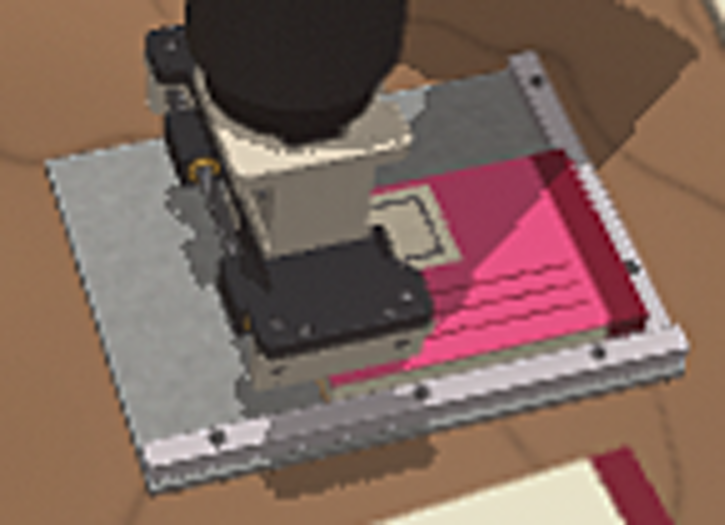

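View pics/t4c.png

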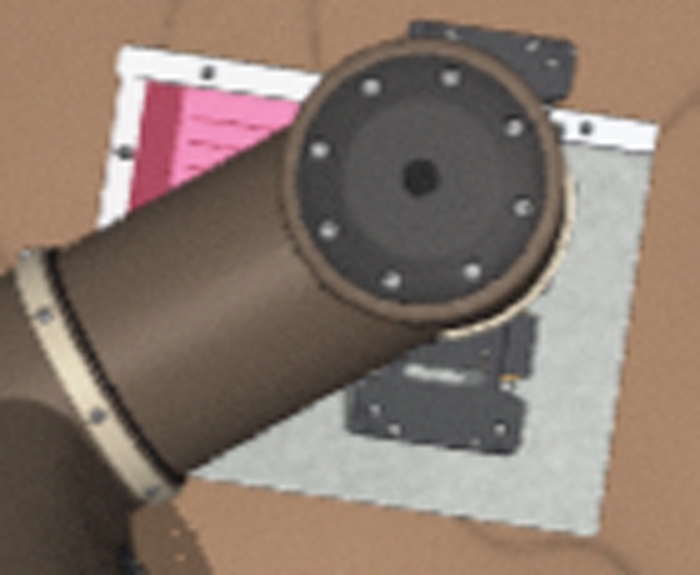

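Request:
{"name": "step_arm", "arguments": {
  "commands": "6 0 0 0 0 0;10 0 -10 0 0 0;20 0 -50 0 0 0;50 0 -50 0 0 0;50 0 -50 0 0 0;30 10 -20 0 0 0;0 0 0 0 0 0"
}}

```text
t: 9.72
eef_pos: [0.5433, -0.0581, 0.2142]
ee_rot: [-3.137, 0.002, -1.722]
force: [0.4, 0.9, 0.0]
width: 0.0515
```

```bash
python3 - <<'E'
from h import *
p,s=wrist('w5'); print(s['eef_pos'])
p=grab_frame('top');np.save('pics/t5.npy',p,allow_pickle=True);crop('t5c',p,170,165,310,280,5)
p=grab_frame('scene');np.save('pics/s5.npy',p,allow_pickle=True);crop('s5c',p,245,150,390,255,5)
E
```

```text
[ 0.54325721 -0.058148    0.21419383]
```

View pics/w5.png

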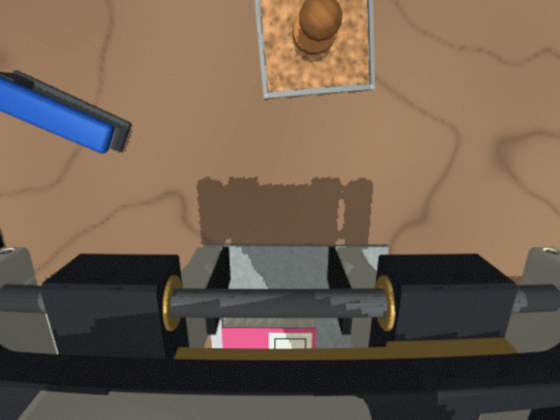

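View pics/t5c.png

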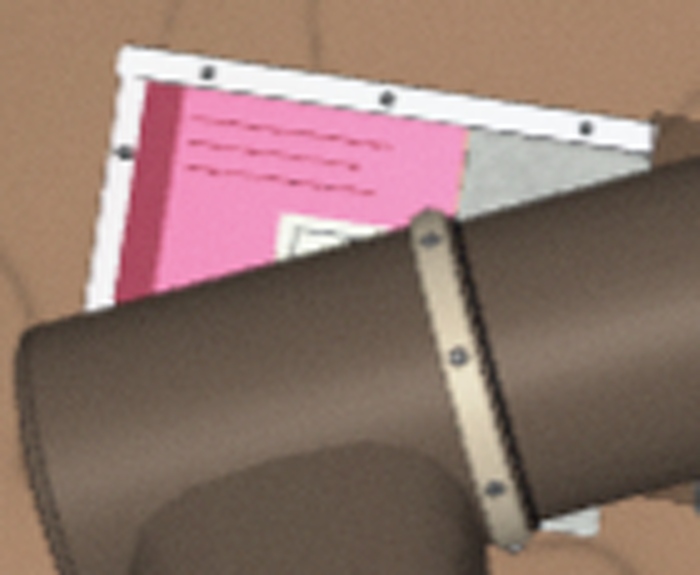

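View pics/s5c.png

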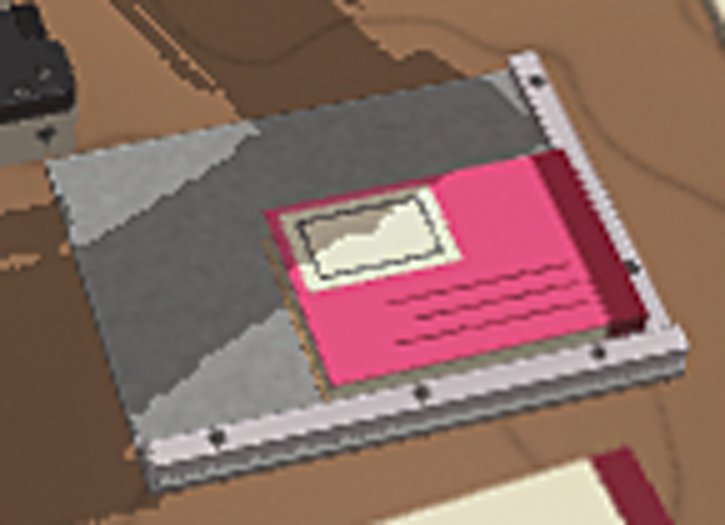

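```bash
python3 - <<'E'
from h import *
p=np.load('pics/t5.npy',allow_pickle=True).item(); q=np.load('pics/s5.npy',allow_pickle=True).item()
crop('t5z',p,185,170,275,235,8.5)
crop('s5z',q,290,170,390,245,7.8)
m=lambda pts,sc,x0,y0:(np.array(pts,float)+.5)/sc-.5+[x0,y0]
X=back(q,m([(648,318),(333,385),(265,212),(560,150)],5,245,150),.032); print([w2b(x).round(4) for x in X])
# frame corners
X=back(q,m([(298,228),(432,195),(445,248),(320,278)],5,245,150),.032); print([w2b(x).round(4) for x in X],X.mean(0),w2b(X.mean(0)))
print('exp frame',b2w(.008,.003))
E
```

```text
[array([0.0886, 0.1167]), array([ 0.0866, -0.0418]), array([-0.0223, -0.0417]), array([-0.023 ,  0.1151])]
[array([-0.0083, -0.029 ]), array([-0.0114,  0.0419]), array([0.0224, 0.0366]), array([ 0.0244, -0.0282])] [0.56519611 0.15194031 0.032     ] [0.0067623  0.00533321]
exp frame [0.56606376 0.14944572]
```

View pics/t5z.png

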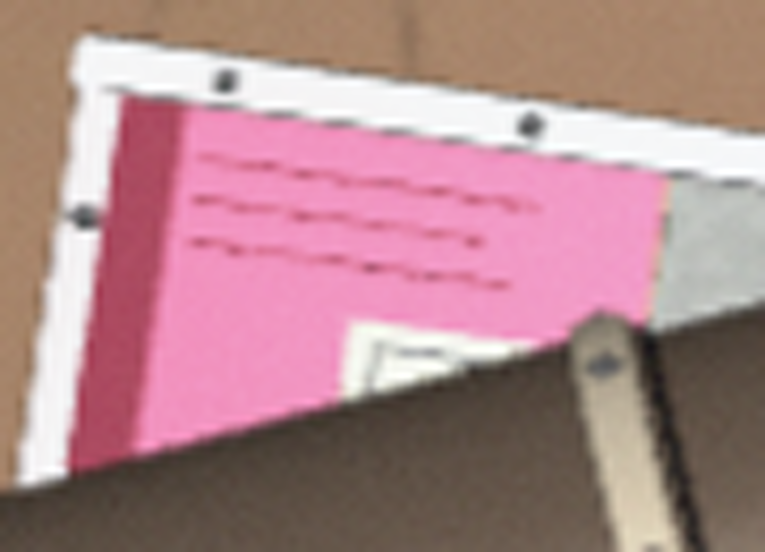

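View pics/s5z.png

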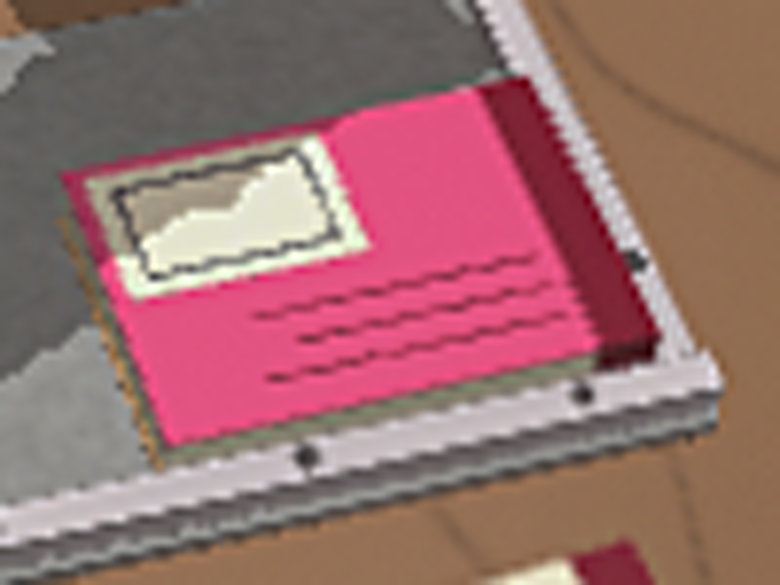

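```bash
python3 - <<'E'
from h import *
q=np.load('pics/s5.npy',allow_pickle=True).item()
f=lambda x,y,z:((proj(q,[*b2w(x,y),z])[0]-[290,170]+.5)*7.8-.5).round(1)
for y in (-.03,.05):
  print(y,'rail inner top',f(.088,y,.022),'book edge gap0',f(.088,y,.032),'gap3',f(.085,y,.032))
for x in (0.,.05): print('left rail',f(x,.118,.022),'book',f(x,.118,.032),f(x,.115,.032))
im=q['frame']; 
for c in (335,350): print(c,im[208:232,c].tolist())
E
```

```text
-0.03 rail inner top [205.3 459.8] book edge gap0 [207.8 440.2] gap3 [204.6 432.4]
0.05 rail inner top [453.4 403.9] book edge gap0 [457.7 384.3] gap3 [454.2 376.7]
left rail [552.8 148.6] book [557.4 128.4] [548.7 130.2]
left rail [611.4 265.1] book [616.6 245.2] [607.8 247.1]
335 [[218, 76, 119], [230, 85, 132], [230, 85, 132], [223, 79, 122], [181, 60, 94], [233, 85, 133], [231, 85, 132], [225, 81, 125], [140, 49, 72], [234, 86, 135], [229, 85, 131], [228, 84, 131], [232, 82, 131], [217, 78, 120], [116, 97, 89], [129, 125, 107], [143, 133, 122], [201, 190, 192], [195, 186, 189], [197, 187, 190], [201, 190, 194], [198, 187, 192], [91, 82, 82], [104, 96, 98]]
350 [[146, 47, 72], [217, 77, 120], [233, 86, 133], [230, 84, 131], [204, 70, 109], [162, 57, 86], [233, 86, 134], [229, 85, 130], [229, 84, 131], [231, 80, 129], [171, 83, 101], [127, 133, 109], [127, 121, 102], [133, 124, 115], [198, 188, 192], [193, 183, 187], [197, 186, 190], [202, 193, 196], [190, 182, 186], [99, 91, 91], [102, 93, 95], [117, 111, 110], [142, 142, 138], [74, 69, 68]]
```

```bash
python3 - <<'E'
from h import *
g=b2w(-.068,.036); plan([*g,.039],-np.pi/2+TH); s=get_state();print(w2b(s['eef_pos']),s['q'])
E
```

```text
now [ 0.543  -0.0565  0.2112] [-3.1414e+00  5.0000e-04 -1.7198e+00] turn(tool) [-0.0002  0.0005  0.004 ] shift before turn mm [-240.3   83.7  172.3] shift after turn mm [-240.    84.6  172.2] t 9.875
[ 0.01658647 -0.20401803] [ 2.55079964e-01  1.78211407e-01 -3.32462239e-01 -4.97393254e-04
 -1.05974754e+00 -4.03865448e-01]
```

Request:
{"name": "step_arm", "arguments": {
  "commands": "-48 17 0 0 0 0.004;-48 17 0 0 0 0;-48 17 0 0 0 0;-48 17 20 0 0 0;-48 17 40 0 0 0;0 0 50 0 0 0;0 0 50 0 0 0;0 0 12 0 0 0",
  "jaw": 0
}}

```text
t: 10.88
eef_pos: [0.4935, 0.1909, 0.0371]
ee_rot: [3.137, -0.005, -1.723]
force: [-0.2, 0.8, 1.4]
width: 0.0002
```

Request:
{"name": "step_arm", "arguments": {
  "commands": "0 -8 0 0 0 0;0 -8 0 0 0 0;0 -3 0 0 0 0;0 -1 0 0 0 0"
}}

```text
t: 11.38
eef_pos: [0.5162, 0.1886, 0.0416]
ee_rot: [-3.14, 0.001, -1.725]
force: [0.6, -0.3, 0.1]
width: 0.0005
```

```bash
python3 - <<'E'
from h import *
s=get_state();print(w2b(s['eef_pos']),s['force'],s['width'],s['ee_rot'])
p=grab_frame('scene');crop('s6c',p,245,150,390,255,5)
E
```

```text
[-0.04720559  0.03409221] [ 0.5753231  -0.29211628  0.05775973] 0.00045312472073891956 [-3.14038387e+00  1.41270455e-03 -1.72455653e+00]
```

View pics/s6c.png

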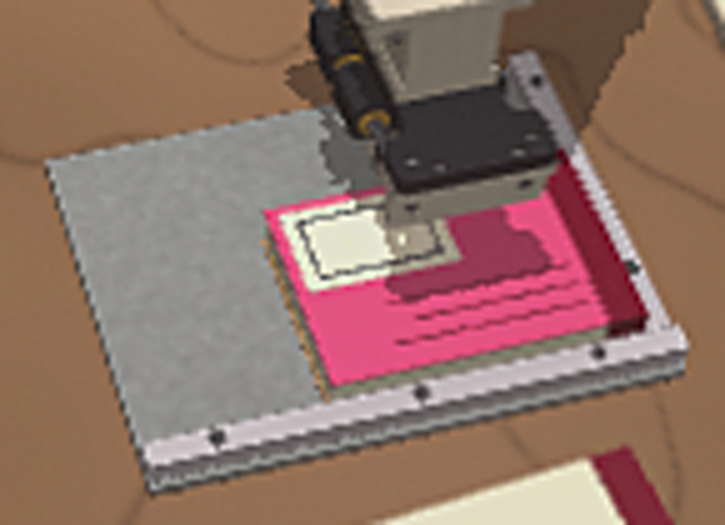

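Request:
{"name": "step_arm", "arguments": {
  "commands": "0 -2 0 0 0 0;0 -2 0 0 0 0;0 0 0 0 0 0"
}}

```text
t: 11.8
eef_pos: [0.5195, 0.188, 0.0406]
ee_rot: [-3.142, 0.0, -1.724]
force: [-0.3, -0.0, -0.7]
width: 0.0007
```

Request:
{"name": "step_arm", "arguments": {
  "commands": "0 -1.5 0 0 0 0;0 0 0 0 0 0"
}}

```text
t: 12.05
eef_pos: [0.521, 0.1877, 0.0406]
ee_rot: [3.142, -0.0, -1.724]
force: [-0.1, -0.4, -0.0]
width: 0.0003
```

Request:
{"name": "step_arm", "arguments": {
  "commands": "0 -1.5 0 0 0 0;0 0 0 0 0 0"
}}

```text
t: 12.3
eef_pos: [0.5221, 0.1874, 0.0405]
ee_rot: [3.141, -0.0, -1.724]
force: [-3.9, 0.7, 1.9]
width: 0.0001
```

Request:
{"name": "step_arm", "arguments": {
  "commands": "0 -1.5 0 0 0 0;0 0 0 0 0 0"
}}

```text
t: 12.55
eef_pos: [0.5233, 0.1871, 0.0405]
ee_rot: [3.14, -0.0, -1.724]
force: [-5.7, 0.7, 3.6]
width: 0.0005
```

Request:
{"name": "step_arm", "arguments": {
  "commands": "0 -1 0 0 0 0;0 0 0 0 0 0"
}}

```text
t: 12.8
eef_pos: [0.5233, 0.1871, 0.0405]
ee_rot: [3.139, -0.001, -1.724]
force: [-11.0, 4.7, 8.1]
width: 0.0004
```

```bash
python3 - <<'E'
from h import *
s=get_state();print(w2b(s['eef_pos']),s['force'])
E
```

```text
[-0.03999751  0.03367815] [-11.00556947   4.68193946   8.13183526]
```

Request:
{"name": "step_arm", "arguments": {
  "commands": "0 6 0 0 0 0;0 10 -20 0 0 0;-10 0 -60 0 0 0;-20 -20 -60 0 0 0;-20 -35 -30 0 0 0;0 0 0 0 0 0;0 0 0 0 0 0"
}}

```text
t: 13.68
eef_pos: [0.5692, 0.2292, 0.2062]
ee_rot: [3.141, -0.001, -1.724]
force: [-0.3, 0.7, -1.1]
width: 0.0009
```

```bash
python3 - <<'E'
from h import *
p,s=wrist('w7'); print(s['eef_pos'],s['qd'].round(3),w2b(s['eef_pos'])); print(proj(p,[*b2w(.008,.003),.032],s))
E
```

```text
[0.56919894 0.22916295 0.20617492] [ 0.003 -0.001 -0.024 -0.001 -0.002  0.001] [-0.00105065  0.08226381]
[[268.62702731 107.06740883]]
```

View pics/w7.png

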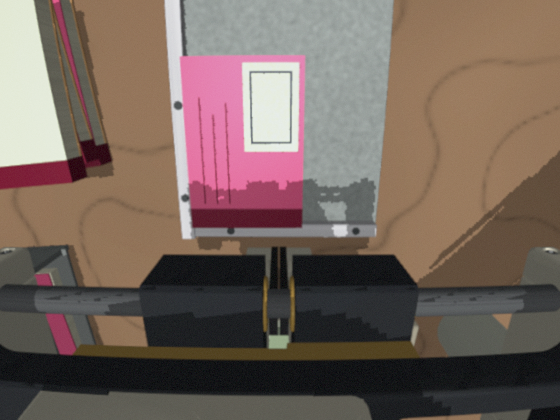

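```bash
python3 - <<'E'
from h import *
p,s=np.load('pics/w7.npy',allow_pickle=True)
crop('w7z',p,165,40,315,245,3.8)
crop('w7y',p,160,180,320,245,4.9)
E
```

```text
(no output)
```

View pics/w7z.png

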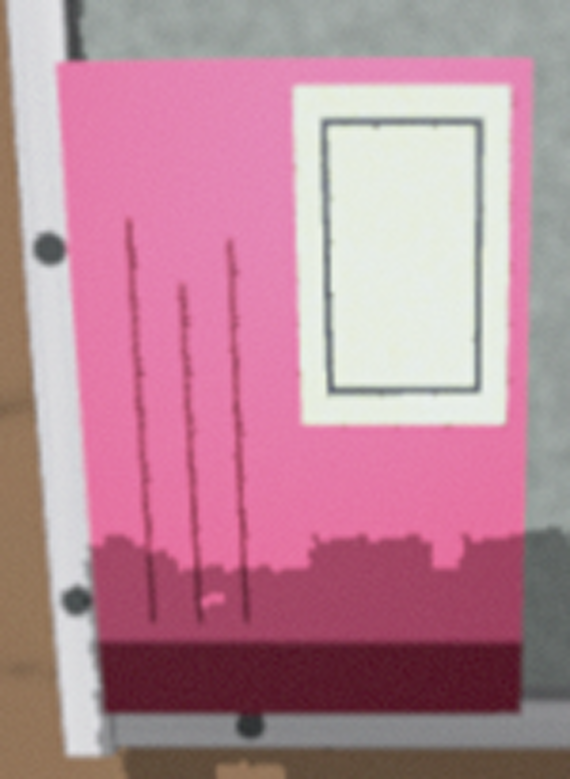

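View pics/w7y.png

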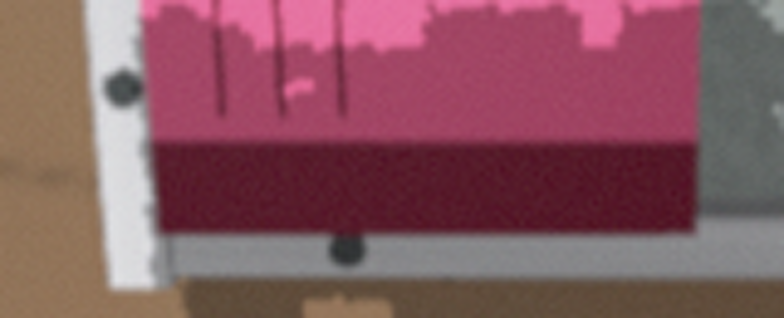

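```bash
python3 - <<'E'
from h import *
p,s=np.load('pics/w7.npy',allow_pickle=True)
m=lambda pts,sc,x0,y0:(np.array(pts,float)+.5)/sc-.5+[x0,y0]
X=back(p,m([(323,122),(482,122),(478,390),(331,390)],3.8,165,40),.032,s)
print('frame sides',np.linalg.norm(X-np.roll(X,-1,0),axis=1))
e=np.r_[[X[3]-X[0]],[X[2]-X[1]]][:,:2]; print('th from long',[np.arctan2(v[0]*-1,v[1]) for v in e])
print('centre',X.mean(0),w2b(X.mean(0)))
B=back(p,m([(105,711),(57,62),(533,58),(521,713)],3.8,165,40),.032,s); print('book FL FR NR NL',[w2b(x).round(4) for x in B])
Rl=back(p,m([(65,757),(8,0)],3.8,165,40),.022,s); print('far rail outer',[w2b(x).round(4) for x in Rl])
Ri=back(p,m([(12,20)],3.8,165,40),.022,s)
L=back(p,m([(160,283),(780,278)],4.9,160,180),.022,s); print('left rail outer',[w2b(x).round(4) for x in L])
# visible: rail inner-edge far at top (78,20)
print('far rail inner (top z)',[w2b(x).round(4) for x in back(p,m([(64,20),(78,20)],3.8,165,40),.022,s)], w2b(back(p,m([(82,20)],3.8,165,40),.008,s)[0]))
E
```

```text
frame sides [0.03690784 0.06191539 0.03594363 0.0619547 ]
th from long [np.float64(-0.14372526855699733), np.float64(-0.1592916971759301)]
centre [0.56421665 0.15037935 0.032     ] [0.00603218 0.00364121]
book FL FR NR NL [array([0.086 , 0.1184]), array([ 0.0859, -0.0414]), array([-0.024 , -0.0413]), array([-0.0242,  0.1189])]
far rail outer [array([0.1012, 0.1358]), array([ 0.0996, -0.057 ])]
left rail outer [array([0.0898, 0.1341]), array([-0.043 ,  0.1328])]
far rail inner (top z) [array([ 0.0865, -0.0522]), array([ 0.0831, -0.0521])] [ 0.08580108 -0.05449561]
```

```bash
python3 - <<'E'
from h import *
plan([.524,-.296,.21],-2.08); print(get_state()['q'])
E
```

```text
now [0.5688 0.2289 0.2059] [ 3.1401e+00 -1.3000e-03 -1.7243e+00] turn(tool) [ 0.0013 -0.0015  0.3557] shift before turn mm [525.6 -35.9  -3.5] shift after turn mm [ 480.2 -216.8   -4.1] t 13.725
[ 7.00584850e-01  2.91590638e-01 -1.93106559e-01 -3.38211462e-04
 -1.08806461e+00 -8.53893052e-01]
```

Request:
{"name": "step_arm", "arguments": {
  "commands": "55 -4 -1 0 0 0;55 -4 -1 0 0 0;55 -4 -1 0 0 0;60 -4 0 0 0 0;60 -4 0 0 0 0;60 -4 0 0 0 0;60 -4 0 0 0 0;60 -4 0 0 0 0",
  "jaw": 50
}}

```text
t: 14.72
eef_pos: [0.529, -0.2365, 0.2093]
ee_rot: [3.14, -0.0, -1.723]
force: [1.6, 0.8, 0.4]
width: 0.0501
```

Request:
{"name": "step_arm", "arguments": {
  "commands": "55 -4 0 0 0 0;0 0 0 0 0 0.178;0 0 0 0 0 0.178;0 0 0 0 0 0;0 0 0 0 0 0"
}}

```text
t: 15.35
eef_pos: [0.5256, -0.2895, 0.2097]
ee_rot: [3.141, -0.0, -2.076]
force: [0.9, -0.2, -0.0]
width: 0.05
```

```bash
python3 - <<'E'
from h import *
p,s=wrist('w8'); print(s['eef_pos'],s['ee_rot'],abs(s['qd']).max())
crop('w8z',p,160,30,420,230,3)
E
```

```text
[ 0.5256487  -0.28948352  0.20972917] [ 3.14086359e+00 -2.29287098e-04 -2.07550761e+00] 0.011131635203511209
```

View pics/w8.png

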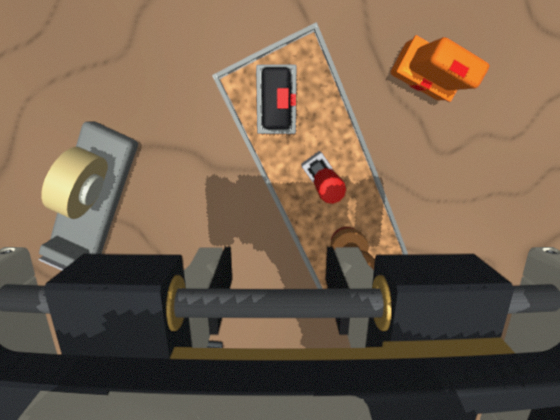

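View pics/w8z.png

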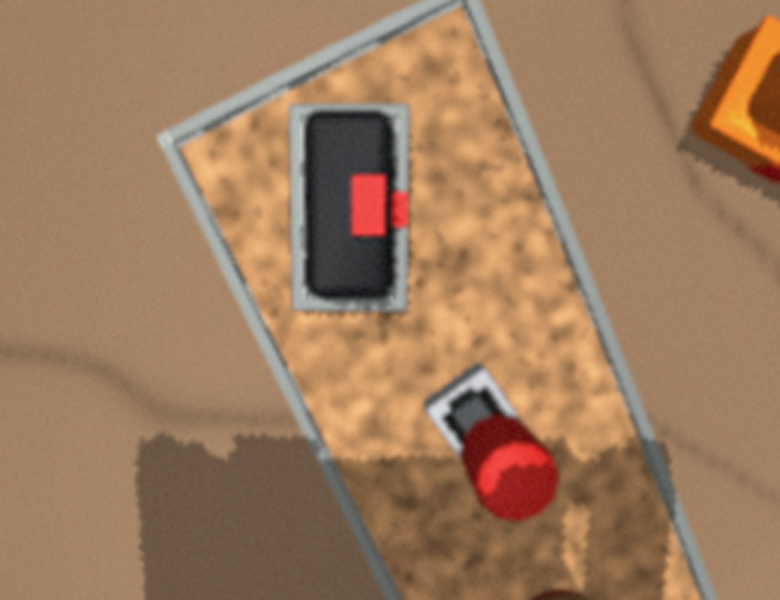

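```bash
python3 - <<'E'
from h import *
p,s=np.load('pics/w8.npy',allow_pickle=True)
m=lambda pts,sc,x0,y0:(np.array(pts,float)+.5)/sc-.5+[x0,y0]
for pts,z in [([(305,110),(391,110),(391,299),(307,298)],.089),([(290,104),(410,104),(407,312),(293,311)],.041)]:
    X=back(p,m(pts,3,160,30),z,s); print(X.mean(0),np.linalg.norm(X-np.roll(X,-1,0),axis=1))
    for v in (X[0]-X[3],X[1]-X[2]): print('yaw tool-x-dir',np.arctan2(v[1],v[0]))
plan([*X.mean(0)[:2],.071],s['ee_rot'][2])
E
```

```text
[ 0.48606369 -0.365301    0.089     ] [0.02080585 0.04513297 0.02126718 0.04489037]
yaw tool-x-dir -2.0768135057904242
yaw tool-x-dir -2.0666171425257396
[ 0.48606519 -0.3651997   0.041     ] [0.03447477 0.05916386 0.03443576 0.05887717]
yaw tool-x-dir -2.0764836742111554
yaw tool-x-dir -2.077159989947188
now [ 0.5258 -0.2895  0.2099] [ 3.1411e+00 -2.0000e-04 -2.0760e+00] turn(tool) [ 0.0005 -0.0002 -0.0005] shift before turn mm [ 85.5  -2.  138.9] shift after turn mm [ 85.5  -1.8 138.9] t 15.4
```

Request:
{"name": "step_arm", "arguments": {
  "commands": "43 -1 0 0 0 0;42.5 -1 0 0 0 0;0 0 40 0 0 0;0 0 40 0 0 0;0 0 35 0 0 0;0 0 15 0 0 0;0 0 8 0 0 0;0 0 0 0 0 0"
}}

```text
t: 16.4
eef_pos: [0.4866, -0.3655, 0.0726]
ee_rot: [-3.141, -0.0, -2.079]
force: [0.1, 0.4, 0.7]
width: 0.05
```

```bash
python3 - <<'E'
from h import *
plan([.486,-.3652,.072],-2.076)
p,s=wrist('w9'); print(s['force'])
E
```

```text
now [ 0.4866 -0.3655  0.0726] [-3.1410e+00 -1.0000e-04 -2.0789e+00] turn(tool) [-0.0006 -0.0001 -0.0029] shift before turn mm [0.  0.7 0.6] shift after turn mm [0.  0.7 0.6] t 16.4
[0.14682377 0.3772648  0.69157957]
```

View pics/w9.png

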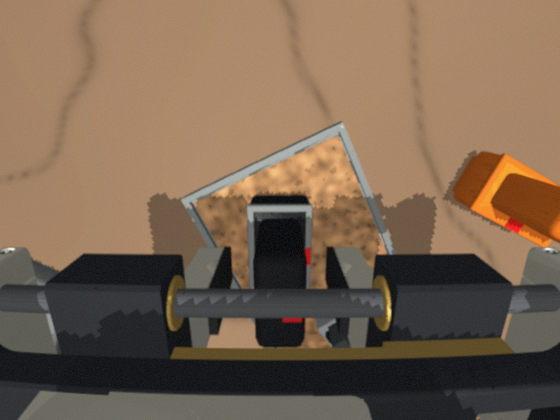

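Stamp centred between the jaws at picture (280,290), with the red mark to the right (+tool y). Close.

Request:
{"name": "step_arm", "arguments": {
  "commands": "0 0 0 0 0 0;0 0 0 0 0 0;0 0 0 0 0 0;0 0 0 0 0 0;0 0 0 0 0 0",
  "jaw": 0,
  "grip_force": 35
}}

```text
t: 17.08
eef_pos: [0.4863, -0.3655, 0.0723]
ee_rot: [-3.141, -0.0, -2.08]
force: [-0.3, -0.0, 1.6]
width: 0.022
```

Request:
{"name": "step_arm", "arguments": {
  "commands": "0 0 -10 0 0 0;0 0 -30 0 0 0;0 0 -40 0 0 0;0 0 -40 0 0 0;0 0 0 0 0 0"
}}

```text
t: 17.7
eef_pos: [0.4879, -0.3663, 0.1965]
ee_rot: [-3.135, 0.0, -2.079]
force: [-0.3, 0.5, -1.5]
width: 0.0218
```

```bash
python3 - <<'E'
from h import *
c=np.array([.5645,.1502])
plan([*c,.19],-np.pi/2-.152)
p,s=wrist('w10'); print(s['force'],s['width'],s['q'])
E
```

```text
now [ 0.4879 -0.3663  0.1965] [-3.1347e+00  4.0000e-04 -2.0793e+00] turn(tool) [-0.0069 -0.0008 -0.3565] shift before turn mm [-488.5  184.6    5.4] shift after turn mm [-522.2    2.4    6.5] t 17.7
[-0.28971166  0.46326851 -1.54532261] 0.02179754929503527 [-3.23758294e-01  2.89520944e-01 -2.19673154e-01  9.74177822e-04
 -1.05475543e+00 -1.85218269e-01]
```

View pics/w10.png

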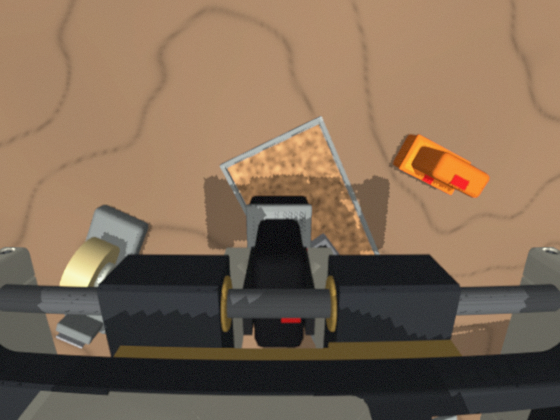

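Request:
{"name": "step_arm", "arguments": {
  "commands": "0 0 -3 0 0 -0.178;0 0 0 0 0 -0.178;-30 0 0 0 0 0;-50 0 0 0 0 0;-55 0 0 0 0 0;-55 0 0 0 0 0;-55 0 0 0 0 0;-55 0 0 0 0 0"
}}

```text
t: 18.75
eef_pos: [0.5311, -0.0673, 0.1942]
ee_rot: [3.14, -0.0, -1.724]
force: [0.8, -0.5, -0.5]
width: 0.0215
```

Request:
{"name": "step_arm", "arguments": {
  "commands": "-55 0 0 0 0 0;-55 0 0 0 0 0;-50 0 0 0 0 0;-35 1 0 0 0 0;-20 1 0 0 0 0;-7 0 0 0 0 0;0 0 0 0 0 0;0 0 0 0 0 0"
}}

```text
t: 19.75
eef_pos: [0.5636, 0.1497, 0.1951]
ee_rot: [3.141, -0.0, -1.725]
force: [0.4, 0.1, -0.5]
width: 0.022
```

```bash
python3 - <<'E'
from h import *
c=np.array([.5645,.1502])
plan([*c,.12],-np.pi/2-.152)
p,s=wrist('w11'); print(s['force'],s['width'],abs(s['qd']).max())
q=grab_frame('scene'); np.save('pics/s11.npy',q,allow_pickle=True); crop('s11',q,230,100,400,260,4)
E
```

```text
now [0.5636 0.1497 0.1951] [ 3.1413e+00 -2.0000e-04 -1.7248e+00] turn(tool) [ 0.0003 -0.0002 -0.002 ] shift before turn mm [-0.6 -0.9 75.1] shift after turn mm [-0.6 -0.9 75.1] t 19.75
[ 0.36841724  0.11062338 -0.53961839] 0.02200780467051276 0.003260403713041416
```

View pics/w11.png

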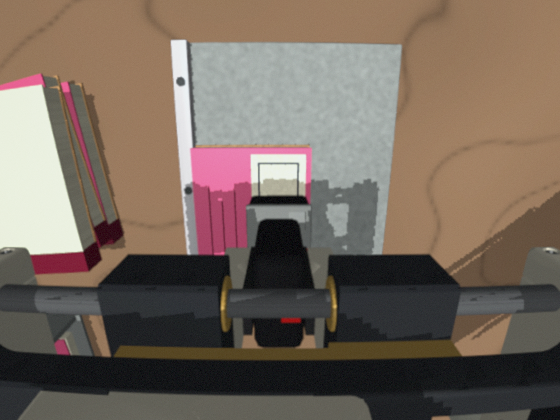

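View pics/s11.png

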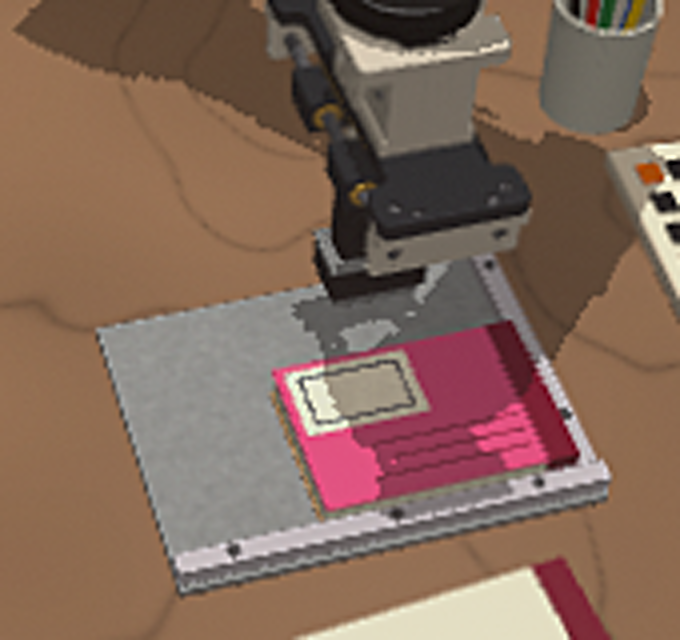

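```bash
python3 - <<'E'
from h import *
p,s=np.load('pics/w11.npy',allow_pickle=True)
crop('w11z',p,180,130,330,240,5)
X=back(p,[(259,163.5),(298.5,163.5)],.032,s);M=X.mean(0);print(X,np.linalg.norm(X[0]-X[1]),w2b(M))
# shell top right edge
E
```

```text
[[0.57686946 0.11775449 0.032     ]
 [0.54129004 0.1232607  0.032     ]] 0.03600296863550943 [ 0.00550786 -0.02666447]
```

View pics/w11z.png

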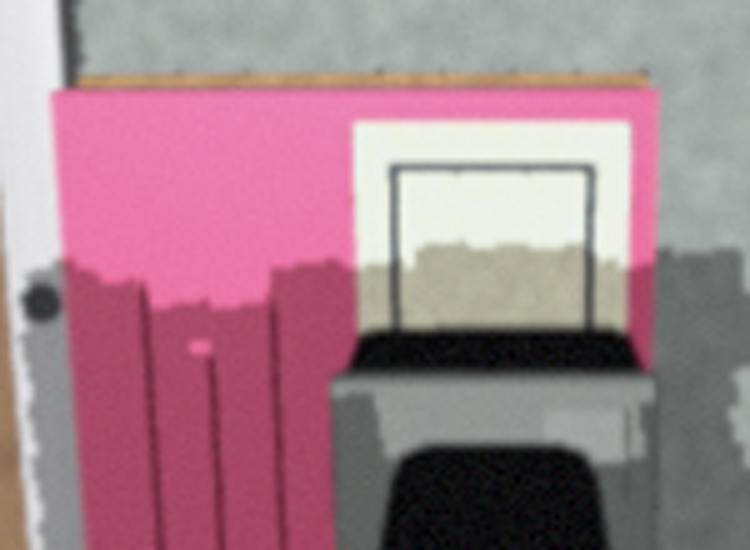

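```bash
python3 - <<'E'
from h import *
print(b2w(.006,.0042)); plan([*b2w(.006,.0042),.106],-np.pi/2-.152)
E
```

```text
[0.56427001 0.15093651]
now [0.5637 0.1498 0.1953] [ 3.1416 -0.     -1.7249] turn(tool) [ 0.     -0.     -0.0021] shift before turn mm [-1.2 -0.4 89.3] shift after turn mm [-1.2 -0.4 89.3] t 19.85
```

Request:
{"name": "step_arm", "arguments": {
  "commands": "-1 -0.5 25 0 0 0;0 0 30 0 0 0;0 0 20 0 0 0;0 0 10 0 0 0;0 0 3.5 0 0 0;0 0 0 0 0 0;0 0 0 0 0 0"
}}

```text
t: 20.72
eef_pos: [0.5648, 0.1519, 0.1075]
ee_rot: [-3.14, 0.001, -1.724]
force: [0.3, -0.3, -0.0]
width: 0.0216
```

```bash
python3 - <<'E'
from h import *
plan([*b2w(.006,.0042),.0995],-np.pi/2-.152)
p,s=wrist('w12'); print(s['force'],s['width'],abs(s['qd']).max())
q=grab_frame('scene'); np.save('pics/s12.npy',q,allow_pickle=True); crop('s12',q,270,120,390,240,5)
crop('w12z',p,150,130,350,280,4)
E
```

```text
now [0.5648 0.1519 0.1075] [-3.1405e+00  9.0000e-04 -1.7237e+00] turn(tool) [-0.0011  0.0009 -0.0009] shift before turn mm [1.1 0.4 8. ] shift after turn mm [1.  0.4 8. ] t 20.725
[ 0.29207321 -0.34676535 -0.01962191] 0.021579245777758226 0.0029109437016119925
```

View pics/s12.png

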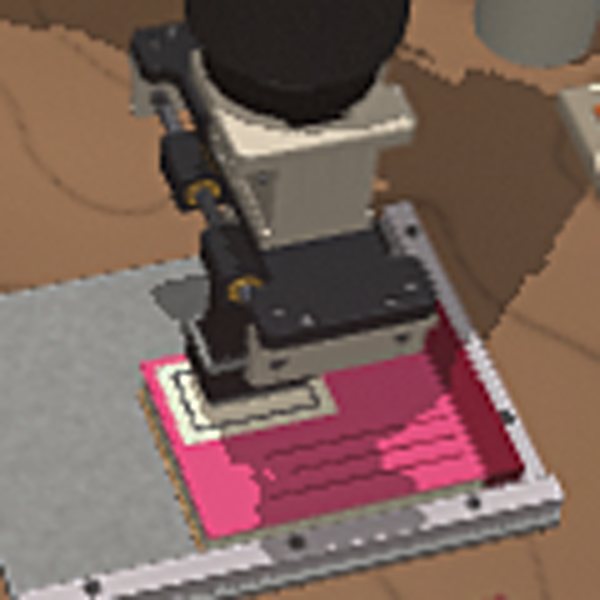

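View pics/w12z.png

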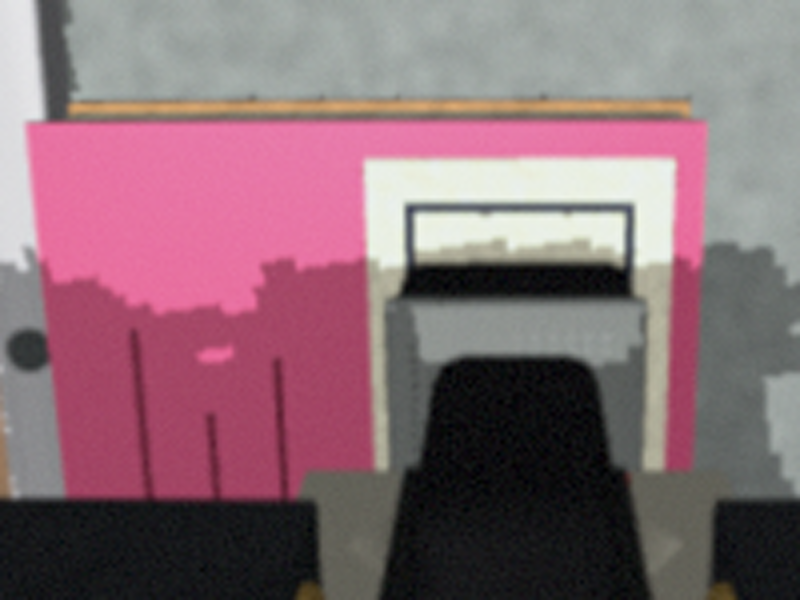

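```bash
python3 - <<'E'
from h import *
p,s=np.load('pics/w12.npy',allow_pickle=True)
m=lambda pts,sc,x0,y0:(np.array(pts,float)+.5)/sc-.5+[x0,y0]
X=back(p,m([(409,207),(631,207)],4,150,130),.032,s);M=X.mean(0);print(np.linalg.norm(X[0]-X[1]),w2b(M)+[0,.031],w2b(s['eef_pos']),'ang',np.arctan2(*(X[0]-X[1])[1::-1]))
B=back(p,m([(27,122),(707,122)],4,150,130),.032,s);print([w2b(b) for b in B])
# shell top (36mm up): base = tcp z-.0673
z=s['eef_pos'][2]-.0673+.036
S=back(p,m([(387,297),(646,297)],4,150,130),z,s);print('shell right edge',[w2b(b) for b in S],np.linalg.norm(S[0]-S[1]),w2b(S.mean(0))+[0,.029])
E
```

```text
0.03619963806442544 [0.00593967 0.0035604 ] [0.00639683 0.00524293] ang -0.15196237736189971
[array([ 0.08573096, -0.04161641]), array([-0.02399681, -0.04142624])]
shell right edge [array([ 0.0234178 , -0.02541115]), array([-0.01057497, -0.0254527 ])] 0.03399279437802772 [0.00642142 0.00356808]
```

Request:
{"name": "step_arm", "arguments": {
  "commands": "0.5 0.4 3 0 0 0;0 0 2.5 0 0 0;0 0 0 0 0 0;0 0 0 0 0 0"
}}

```text
t: 21.32
eef_pos: [0.5639, 0.1513, 0.1011]
ee_rot: [3.142, -0.0, -1.724]
force: [-0.1, -0.3, -1.2]
width: 0.0217
```

Request:
{"name": "step_arm", "arguments": {
  "commands": "0 0 1.5 0 0 0;0 0 1 0 0 0;0 0 0 0 0 0;0 0 0 0 0 0"
}}

```text
t: 21.82
eef_pos: [0.564, 0.1513, 0.0989]
ee_rot: [-3.141, 0.0, -1.724]
force: [-1.2, 0.2, 1.5]
width: 0.0219
```

Request:
{"name": "step_arm", "arguments": {
  "commands": "0 0 1 0 0 0;0 0 1 0 0 0;0 0 0 0 0 0;0 0 0 0 0 0"
}}

```text
t: 22.32
eef_pos: [0.564, 0.1513, 0.0969]
ee_rot: [-3.141, 0.0, -1.724]
force: [-1.8, -0.2, 6.2]
width: 0.0216
```

```bash
python3 - <<'E'
from h import *
s=get_state(); print(s['eef_pos'],s['force'],s['ee_rot'])
E
```

```text
[0.56400802 0.1513224  0.09694611] [-1.75799595 -0.24921264  6.15437323] [-3.14128799e+00  1.58997564e-04 -1.72364105e+00]
```

Request:
{"name": "step_arm", "arguments": {
  "commands": "0 0 0.8 0 0 0;0 0 0 0 0 0;0 0 0 0 0 0;0 0 0 0 0 0"
}}

```text
t: 22.82
eef_pos: [0.564, 0.1513, 0.0963]
ee_rot: [-3.141, 0.0, -1.724]
force: [-2.5, 0.1, 6.6]
width: 0.0221
```

```bash
python3 - <<'E'
from h import *
F=[]
for i in range(3):
    s=get_state(); p,_=wrist('w13'); F.append(s['force'])
print(s['eef_pos'],np.mean(F,0),s['ee_rot'],s['width'],w2b(s['eef_pos']))
q=grab_frame('scene'); np.save('pics/s13.npy',q,allow_pickle=True); crop('s13',q,270,120,390,240,5)
t=grab_frame('top'); save('t13',t)
crop('w13z',p,150,130,350,280,4)
E
```

```text
[0.56401692 0.15127507 0.09630308] [-2.4457322  -0.06181152  6.87966992] [-3.14122292e+00  1.50222008e-04 -1.72362628e+00] 0.021781176126995053 [0.00569827 0.00449603]
```

View pics/s13.png

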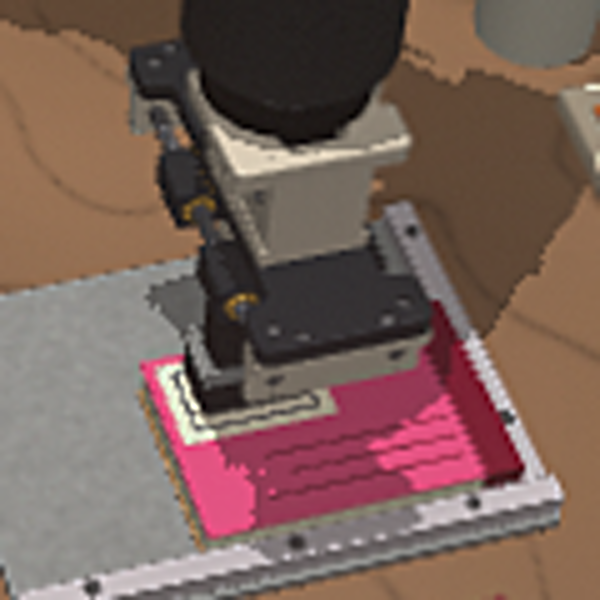

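View pics/w13z.png

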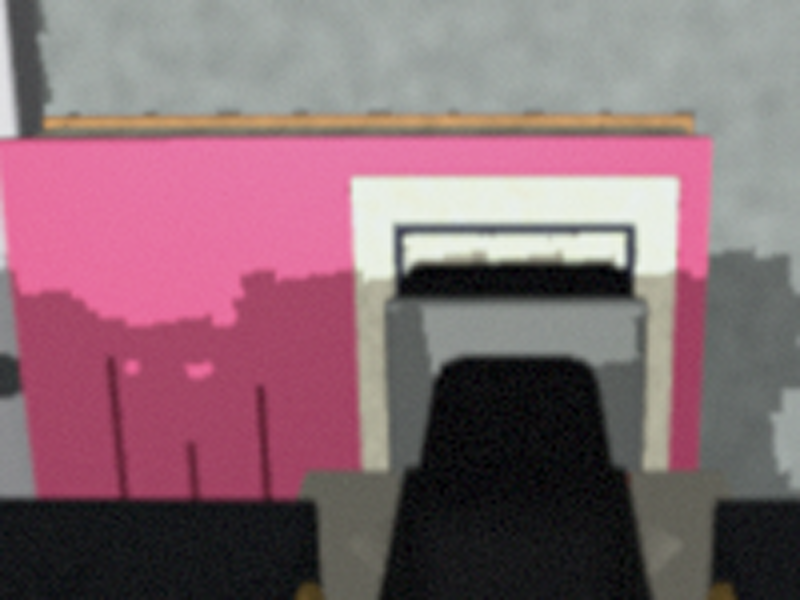

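View pics/t13.png

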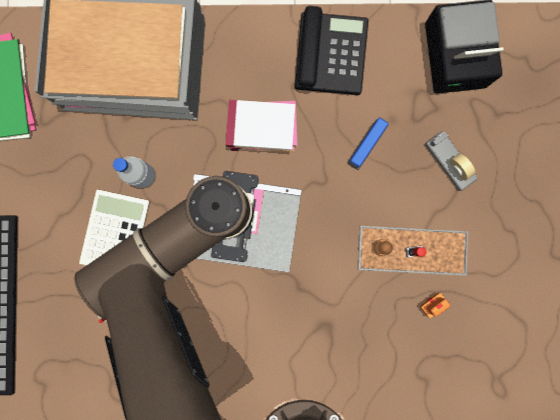

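```bash
python3 - <<'E'
from h import *
p,s=np.load('pics/w13.npy',allow_pickle=True)
m=lambda pts,sc,x0,y0:(np.array(pts,float)+.5)/sc-.5+[x0,y0]
X=back(p,m([(399,229),(633,229)],4,150,130),.032,s);M=X.mean(0);print(np.linalg.norm(X[0]-X[1]),w2b(M)+[0,.031],'ang',np.arctan2(*(X[0]-X[1])[1::-1]))
B=back(p,m([(1,140),(712,138)],4,150,130),.032,s);print([w2b(b) for b in B])
z=s['eef_pos'][2]-.0673+.036
S=back(p,m([(387,298),(646,298)],4,150,130),z,s);print('shell',w2b(S.mean(0))+[0,.029],np.linalg.norm(S[0]-S[1]))
q=np.load('pics/s13.npy',allow_pickle=True).item(); save('s13f',q)
E
```

```text
0.03629531419219899 [0.00581835 0.00370989] ang -0.15207437490885828
[array([ 0.0850867 , -0.04144917]), array([-0.02399774, -0.0415712 ])]
shell [0.00569913 0.00294169] 0.03400544547273914
```

View pics/s13f.png

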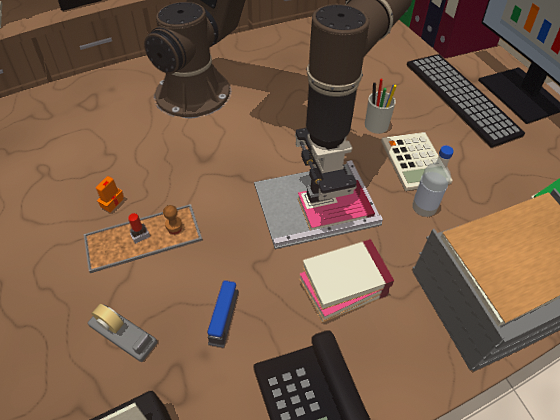

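```bash
python3 - <<'E'
from h import *
print(get_state()['force'],get_state()['t']); print(job_done())
E
```

```text
[-2.17212338 -0.49075091  6.46938919] 23.075
the job is handed in; nothing more can be done
None
```

I pushed the book home against the far and left rails. I then gripped the black stamp with its red mark facing the near edge, lowered it into the printed frame, and handed in while still holding it pressed. The job was handed in at about 23 s of the 70 s; no verdict is reported.

- **Book:** My first far-rail push or the left-rail push left a doubtful gap of about 1–2 mm at the far rail. I nudged the book again until it stopped hard at about 11 N. The wrist picture then put the book's edge level with the far rail and within about 1 mm of the left one. The frame edge read parallel to the board to within 0.1°. Its position was unchanged to within 1 mm after pressing.
- **Stamp:** The shell's centre was within about 1 mm of the frame centre. The tool was vertical and square to within about 0.1°, and the stamp looked upright in the pictures. The grip opening read 21.8 mm on the 22 mm grip.
- **Press:** The wrist force read about 6.5–6.9 N upward, so roughly 7–8 N on the cover once the stamp's weight is added. That matches the foot being about 3 mm in, estimated from height; I could not measure the foot directly. A sideways force of about 2.2 N remained, reacting to a push towards the far rail.
- **Other things on the desk:** They look unmoved in the last scene picture.
- **Disagreement:** The wrist and fixed cameras differed by 1–2 mm on the board's position. I used the wrist camera's values.

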